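# Feed the screw jar down its chute to the stop

## Robot

A 6-joint arm with a two-finger parallel gripper is mounted at the origin on a cart in front of the work surface, level with it; the furniture and walls round the work are solid. World frame = base frame: x ahead of the robot, y to its left, z up, the work surface at z = 0. Lengths are in m, angles in degrees, forces in N, time in s.
With the tool pointing down it reaches from about 0.3 to 0.875 m from the base axis. Payload 6.4 kg.
Tool frame: the origin (TCP) lies midway between the tips of the shut fingers; the grasp point (between the pads) lies env.grip_depth behind it (env.grip_depth is the distance from the TCP to the grasp point, in m); z points along the fingers, y is the direction in which the jaws open and shut (so a half turn about z gives the same grasp; the last joint's range is limited). The gripper opens to 85 mm and grips with 20 to 120 N. Pads are 22 mm wide; open, the fingers measure 114 mm over their backs; the gripper's body (76 mm by 85 mm) begins 54 mm behind the grasp point. The pads swing forward as they close: fully open they stand 13 mm farther back than shut.
Start: joints at [52.007, 10.359, 92.074, -0, 77.567, -11.82], TCP at [0.254, 0.516, 0.231] pointing down, gripper open.
Joint ranges: [-171.53, 171.53], [-51.25, 118.39], [17.06, 147.69], [-65.23, 245.23], [0, 150.52], [-178.68, 178.68]. Speed limits (degrees/s): [147.25, 147.25, 172.46, 180, 180, 180].

## Interface

Orientations are given as a 3x3 rotation matrix whose columns are the frame's x, y, z axes.
In Python, from plant import monitor, cams, workorder, env gives the robot as it stands.
- The arm moves only by the tool drive_tool, never from a script. Its argument "commands" is a list of rows, each an object of numbers: "dx", "dy", "dz": the shift along the world's x, y, z in mm; "wx", "wy", "wz": the turn, a rotation vector about the world's x, y, z in rad; "hand": the finger opening in mm, from 0 to 85.4. In form: [{"dx": .., "dy": .., "dz": .., "wx": .., "wy": .., "wz": .., "hand": ..}, ...]. A call has 1 to 8 rows; each row is the pose to reach, as a shift and turn from the pose commanded when the call began; what a row does not reach only later rows make up. A row lasts 1/8 s, in which the tool goes at most 62.5 mm and 10.7 degrees, less where a joint would pass 70% of its speed; a pose out of reach is approached as far as the arm can. A call with a gripper value outside its range is refused whole. The fingers move at their own pace and stop on an object; the grip force is fixed at half the most. Time passes only in rows, so rows that repeat a pose let the fingers close. It gives the time, the measured TCP pose, the force and the opening at its end, in the units of the state.
- monitor.sense(): the state, without advancing time (a new reading comes with each control period).
- cams.get_image(name): name is "side" or "top" or "wrist"; returns a dict with "color" (384x512x3 uint8, red, green, blue), "intrinsics" (3x3 intrinsics, pixels), "dist" ([k1, k2, p1, p2, k3] as OpenCV has them; the pictures are not rectified), "rvec" (rotation vector, rad) and "tvec" (3), from world to camera coordinates, as OpenCV has them; the wrist camera has in their place "tool_from_camera" (4x4, takes a point from camera to tool coordinates, whose origin is the TCP and whose axes are the flange's). Camera axes: x right, y down, z forward; pixel columns grow to the right and rows downward; lengths in m; the calibration is good to about 2 mm. A picture is of the moment at which its call begins: read the wrist's pose just before it. There is no depth.
- workorder.hand_in(): hands the job in, once; it reports no verdict.
The state is a dict: "clock": time; "joints": joint angles; "qvel": joint speeds; "tau": joint torques, N m; "tcp_pos": TCP position; "tcp_rot": TCP orientation; "wrist_force": force on the tool from outside, world axes, zero at the start; "moment": the same for the moment, N m; "opening": finger opening in m.
Only numpy, scipy, OpenCV 4.12 (cv2) and the standard library are available. Lean on these libraries where they do the work, as an engineer would, in place of code of your own. Each camera call takes 0.05 s, during which the arm holds its last target.

## Task

Two small jars of parts stand part-way down two sloped feed chutes on the bench. Push the clear jar with the blue cap down its chute until it rests against the red stop at the lower end, and leave it standing upright there. Slide it along the chute without lifting it out, and leave the white-capped jar where it is.

Things in the scene. Friction and masses are not known exactly. Their poses are not given: they have to be found in the camera images.
- jar_screws: Clear jar of small parts with a blue cap: body 36 mm, cap 38 mm across, 38 mm high, 50 g. Origin: centre of its underside; z along its axis, up. Stands on the lane floor of chute_1, 80 to 135 mm up the slope from the stop, leaning with the slope; friction holds it wherever it is left. Against the stop, its origin is 18 mm up the slope from the stop face.
- jar_pads: Clear jar of whitish parts with a white cap, 42 mm across, 44 mm high, standing on the lane floor of chute_2. Bystander: to be left alone. Origin: centre of its underside.
- chute_1: Fixed sloped sheet-metal chute holding the blue-capped jar, left or right of the other: 200 long, 60 wide; lane 52 wide, grey side walls 12 high. Origin: on the lane floor's surface, middle of the chute, 36 mm above the table. x points straight up the slope (0.20 rad), away from the stop and the robot; y across the lane; z square to its floor. The red stop is at the lower end, nearer the robot.
- chute_1_stop (a point): On chute_1: the middle of the stop face against which the jar comes to rest, at the level of the lane floor: 83 mm down the slope from the chute's origin; axes as the chute's. The stop is a fixed red blade, 6 mm thick, across the whole lane; its top stands 23 mm above the lane floor.
Things that resemble listed ones, but are neither listed nor needed, are in the scene too. Of the things that look like the jar_screws, the larger one is meant.

How it is judged (in metres and radians):
At the end, for the whole second after the job is handed in: The blue-capped jar stands in its chute at rest, against the stop: no more than 10 mm from it, within 15 mm of the lane's middle, standing on the lane floor (within 8 mm) and upright on it to about 10 degrees. The white-capped jar is within 20 mm of where it was (x of jar_screws in the frame of chute_1_stop between 0.012 and 0.028 m and y of jar_screws in the frame of chute_1_stop between -0.015 and 0.015 m and z of jar_screws in the frame of chute_1_stop between -0.008 and 0.008 m and angle between the z axis of jar_screws and the z axis of chute_1_stop, either way round below 0.17 rad and linear speed of jar_screws below 0.02 m/s and distance of jar_pads from where it was at the start of the episode below 0.02 m); the robot touches nothing.
It fails at once if the blue-capped jar is lifted more than 15 mm off the lane floor (z of jar_screws in the frame of chute_1_stop above 0.015 m).
It fails at once if the white-capped jar is moved more than 20 mm (distance of jar_pads from where it was at the start of the episode above 0.02 m).
It also fails if it takes over 32 s, if anything falls off the work surface, if the arm or the gripper's body presses on something with over 40 N, if the wrist force passes 120 N, or if a joint passes its speed limit or range.

## Working session

There is one attempt and no reset: what is moved stays moved. The work goes in short steps, Python scripts to look and compute and a tool call to move; the robot and the scene stay as the last step left them, time stands still between calls to the robot, and variables do not carry over. Pictures are saved under pics/ and viewed, and the job is handed in when it is done.

Besides the shell and the picture viewer there is one more tool, called as name([rows], argument=value, ...), one row to a line, values as JSON. drive_tool: Moves the arm, as the interface text tells. Its arguments: {"type":"object","properties":{"commands":{"type":"array","items":{"type":"object","properties":{"dx":{"type":"number"},"dy":{"type":"number"},"dz":{"type":"number"},"wx":{"type":"number"},"wy":{"type":"number"},"wz":{"type":"number"},"hand":{"type":"number"}}}}},"required":["commands"]}

```bash
mkdir -p pics; ls
python3 - <<'E'
from plant import monitor,cams,env
import cv2,numpy as np
s=monitor.sense();print(s['clock'],s['tcp_pos'],s['opening'],env.grip_depth)
for n in ['side','top','wrist']:
    d=cams.get_image(n);cv2.imwrite(f'pics/{n}0.png',d['color'][:,:,::-1])
    print(n,d['intrinsics'].tolist(),d['dist'],d.get('rvec'),d.get('tvec'),d.get('tool_from_camera'))
E
```

```text
pics
0.0 [0.25325791 0.51560345 0.23037956] 0.08557410283417048 0.0187
side [[415.5700289125778, 0.0, 254.91545572246804], [0.0, 415.5700289125778, 186.50307271445772], [0.0, 0.0, 1.0]] [-0.0139385  0.         0.         0.         0.       ] [ 1.29485879  2.50692865 -0.6697376 ] [ 0.39947974 -0.25986288  1.09237576] None
top [[476.87117673640813, 0.0, 252.9926021085741], [0.0, 476.87117673640813, 192.0665259285864], [0.0, 0.0, 1.0]] [-0.08503102  0.          0.          0.          0.        ] [ 2.15743215 -2.12166064  0.14926129] [-0.16026373  0.52076938  0.99408423] None
wrist [[280.17607278629123, 0.0, 257.1938625911364], [0.0, 280.17607278629123, 189.2087544166769], [0.0, 0.0, 1.0]] [0.01003722 0.         0.         0.         0.        ] None None [[-1.53574110e-04 -9.60195616e-01 -2.79328399e-01  7.01385801e-02]
 [ 9.99999785e-01 -3.25339106e-04  5.68560544e-04  1.38875534e-03]
 [-6.36805794e-04 -2.79328252e-01  9.60195460e-01 -1.42357972e-01]
 [ 0.00000000e+00  0.00000000e+00  0.00000000e+00  1.00000000e+00]]
```

View pics/side0.png

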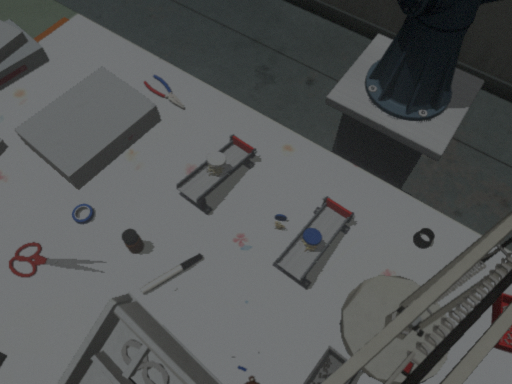

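View pics/top0.png

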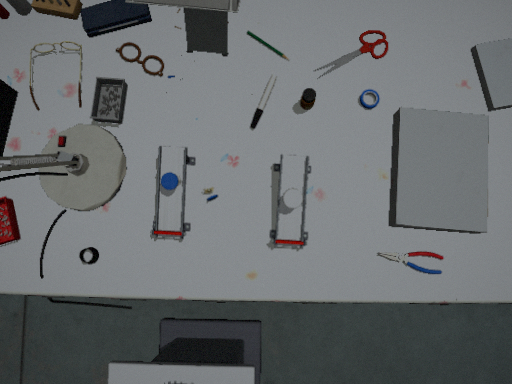

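View pics/wrist0.png

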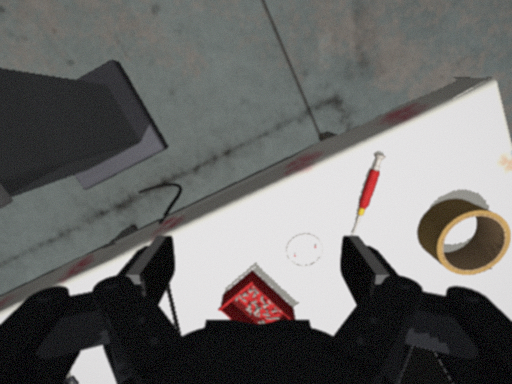

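The side view shows the blue cap at about (313,237) and its red stop at (338,207). In the top view they are at (170,181) and (169,233). The white jar is at (292,198) in the top view, and the lamp stands left of chute_1. Next I measure these points.

```bash
cat > h.py <<'E'
import cv2,numpy as np
from plant import monitor,cams,env
def ray(d,uv):
    R,_=cv2.Rodrigues(np.array(d['rvec'],float));t=np.array(d['tvec'],float).ravel()
    p=cv2.undistortPoints(np.array([[uv]],float),np.array(d['intrinsics']),np.array(d['dist']))[0,0]
    return -R.T@t, R.T@np.array([p[0],p[1],1.])
def onz(d,uv,z):
    c,v=ray(d,uv);return c+v*(z-c[2])/v[2]
def tri(r1,r2):
    A=np.stack([r1[1],-r2[1]],1);s=np.linalg.lstsq(A,r2[0]-r1[0],rcond=None)[0]
    a=r1[0]+s[0]*r1[1];b=r2[0]+s[1]*r2[1];return (a+b)/2,np.linalg.norm(a-b)
def blobs(d,kind,amin=15):
    hsv=cv2.cvtColor(d['color'],cv2.COLOR_RGB2HSV);H,S,V=cv2.split(hsv)
    m=((H>105)&(H<128)&(S>120)&(V>50)) if kind=='b' else (((H<8)|(H>172))&(S>140)&(V>60))
    n,l,st,c=cv2.connectedComponentsWithStats(m.astype(np.uint8))
    return [(st[i].tolist(),c[i].round(1).tolist(),l==i) for i in range(1,n) if st[i,4]>=amin]
E
python3 - <<'E'
from h import *
T=cams.get_image('top');S=cams.get_image('side')
for n,d in (('top',T),('side',S)):
    for k in 'br':
        for b in blobs(d,k): 
            r=cv2.minAreaRect(np.argwhere(b[2])[:,::-1].astype(np.float32))
            print(n,k,b[0],b[1],np.round(r[1],1),round(r[2],1),onz(d,b[1],0.05).round(3))
for n,d,(x,y,w,h) in (('t',T,(130,130,200,130)),('s',S,(160,120,220,180))):
    cv2.imwrite(f'pics/{n}z.png',cv2.resize(d['color'][y:y+h,x:x+w,::-1],None,fx=3.2 if n=='s' else 4,fy=3.2 if n=='s' else 4,interpolation=2))
E
```

```text
top b [360, 90, 19, 18, 97] [368.7, 99.1] [17. 18.] 90.0 [ 0.734 -0.405  0.05 ]
top b [161, 173, 17, 17, 232] [169.1, 180.8] [16. 16.] 90.0 [0.543 0.03  0.05 ]
top b [207, 195, 10, 5, 22] [212.0, 196.9] [2.2 9.8] 71.6 [ 0.51  -0.064  0.05 ]
top b [407, 262, 34, 12, 121] [423.0, 268.9] [34.2  5.1] 16.2 [ 0.363 -0.513  0.05 ]
top r [360, 30, 28, 29, 318] [372.6, 43.8] [28. 27.] 90.0 [ 0.867 -0.418  0.05 ]
top r [59, 137, 5, 8, 32] [60.5, 140.3] [4. 7.] 0.0 [0.631 0.277 0.05 ]
top r [0, 197, 15, 46, 317] [5.2, 223.2] [45. 14.] 90.0 [0.444 0.388 0.05 ]
top r [154, 231, 28, 5, 88] [167.5, 232.5] [27.2  3.2] 4.4 [0.432 0.028 0.05 ]
top r [275, 240, 29, 5, 94] [289.2, 241.7] [28.1  3.3] 3.4 [ 0.417 -0.23   0.05 ]
top r [408, 252, 35, 7, 117] [425.3, 254.1] [34.3  5.1] 5.7 [ 0.395 -0.519  0.05 ]
side b [155, 76, 15, 15, 27] [162.5, 82.3] [19.8  2.1] 45.0 [ 0.389 -0.496  0.05 ]
side b [304, 229, 17, 15, 190] [311.9, 235.9] [14. 16.] 90.0 [0.527 0.023 0.05 ]
side r [234, 137, 19, 12, 28] [243.2, 142.9] [21.1  1.4] 33.7 [ 0.423 -0.223  0.05 ]
side r [327, 199, 24, 15, 39] [339.2, 206.2] [26.9  1.4] 32.9 [0.437 0.034 0.05 ]
side r [501, 293, 11, 7, 26] [505.0, 295.8] [ 6. 10.] 90.0 [0.422 0.379 0.05 ]
side r [501, 301, 8, 12, 32] [503.0, 304.8] [ 6.6 10.7] 41.2 [0.441 0.381 0.05 ]
side r [498, 328, 14, 21, 102] [505.9, 339.8] [20. 13.] 90.0 [0.498 0.406 0.05 ]
side r [405, 363, 8, 10, 40] [408.2, 367.4] [4.5 9.4] 26.6 [0.639 0.284 0.05 ]
```

View pics/tz.png

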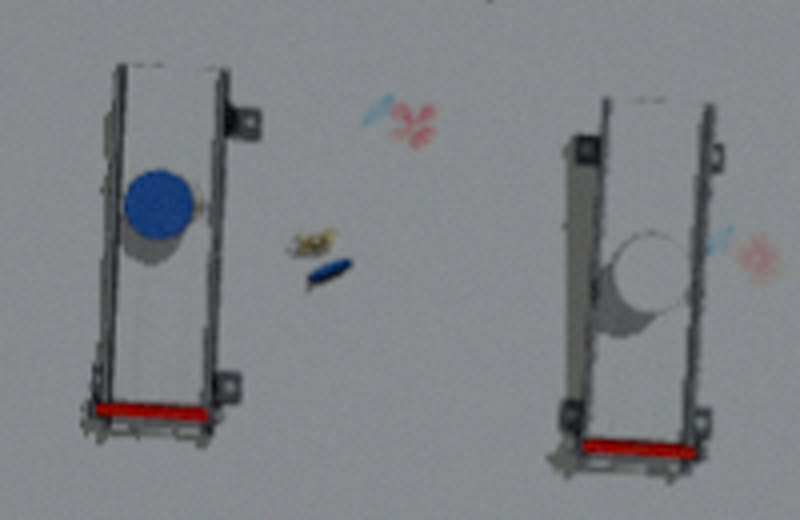

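View pics/sz.png

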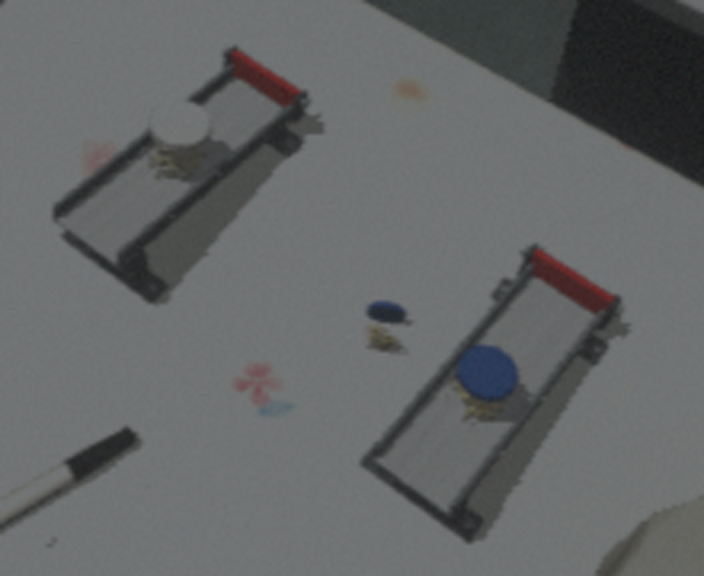

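Run:
```python
from h import *
T=cams.get_image('top');S=cams.get_image('side')
def circ(b): 
    c,r=cv2.minEnclosingCircle(np.argwhere(b[2])[:,::-1].astype(np.float32)); return c,r
bt=[b for b in blobs(T,'b') if b[0][4]>200][0]; bs=[b for b in blobs(S,'b') if b[0][4]>150][0]
pt=bt[1]
# full side cap by looser blue mask
hsv=cv2.cvtColor(S['color'],cv2.COLOR_RGB2HSV)
print(circ(bt),circ(bs))
p,e=tri(ray(T,pt),ray(S,bs[1]));print('cap tri',p.round(4),e.round(4))
f=lambda u,v:(130+u/4-.375,130+v/4-.375)
fl=onz(T,f(121,66),.0676);fr=onz(T,f(224,70),.0676);nl=onz(T,f(105,405),.0319);nr=onz(T,f(210,410),.0319)
print(fl,fr,nl,nr,np.linalg.norm(fl-fr),np.linalg.norm(nl-nr))
ax=(fl+fr-nl-nr)/2;yaw=np.arctan2(ax[1],ax[0]);print('len',np.linalg.norm(ax),'yaw wall',yaw)
r=[b for b in blobs(T,'r') if 150<b[1][0]<180 and 225<b[1][1]<240][0]
st=onz(T,r[1],.0414);print('stop top',st)
g=lambda u,v:(160+u/3.2-.35,120+v/3.2-.35)
pts=onz(S,g(577,280),.0414) ;print('stop side',pts)
ys=onz(T,f(95,410),.0414)-onz(T,f(208,416),.0414);print('stop w',np.linalg.norm(ys),'yaw',np.arctan2(-ys[0],ys[1]))
for yw in (yaw,):
    x=np.array([np.cos(yw)*np.cos(.2),np.sin(yw)*np.cos(.2),np.sin(.2)]);y=np.array([-np.sin(yw),np.cos(yw),0]);z=np.cross(x,y)
    O=st+.086*x-.023*z; print('O',O)
    sp=O-.083*x;print('stop pt',sp)
    for q in (p,onz(T,pt,p[2])):
        print('cap in stop frame',(np.stack([x,y,z])@(q-sp)).round(4))
    for h in (.038,):
        # intersect top ray with plane z_s=h
        for d,uv in((T,pt),(S,bs[1])):
            c,v=ray(d,uv);q=c+v*((h-z@(c-sp))/(z@v));print(q,np.stack([x,y,z])@(q-sp))
# lamp base & head
print('lamp', onz(T,(125,165),.03),onz(T,(82,165),.03))
```

```text
((169.0, 181.0), 8.602425575256348) ((312.0409851074219, 235.86065673828125), 8.55588150024414)
cap tri [0.5387 0.0253 0.0754] 0.0011
[0.61541176 0.0496434  0.0676    ] [ 0.61390173 -0.00599045  0.0676    ] [0.43601892 0.05722458 0.0319    ] [ 4.34420356e-01 -3.11355414e-06  3.19000000e-02] 0.05565434419753398 0.0572500205859286
len 0.18307973843705058 yaw wall -0.037790582784947624
stop top [0.43242224 0.02993943 0.0414    ]
stop side [0.43369394 0.03542363 0.0414    ]
stop w 0.06106397495488439 yaw -0.03315444167443784
O [0.52121392 0.02658235 0.03594403]
stop pt [0.43992647 0.02965571 0.01945448]
cap in stop frame [ 0.108  -0.0006  0.0352]
cap in stop frame [ 0.1082 -0.0011  0.0351]
[0.53842041 0.02426037 0.07822013] [ 0.10833641 -0.00167023  0.038     ]
[0.5397405  0.02617396 0.07847288] [0.10960861 0.00029187 0.038     ]
lamp [0.58079217 0.13377234 0.03      ] [0.57957746 0.23147806 0.03      ]
```

Run:
```python
from h import *
T=cams.get_image('top');S=cams.get_image('side')
a=cv2.resize(T['color'][110:260,0:140,::-1],None,fx=2.8,fy=2.8);b=cv2.resize(S['color'][190:384,320:512,::-1],None,fx=2,fy=2)
c=np.zeros((420,392+384,3),np.uint8);c[:420,:392]=a[:420,:392];c[:388,392:]=b
cv2.imwrite('pics/lamp.png',c)
s=monitor.sense();print(s['tcp_rot'],s['joints'],s['clock'])
for z in (0,.2,.4,.6):print(z,onz(T,(88,163),z),onz(T,(5,163),z),onz(S,(505,250),z),onz(S,(400,350),z))
```

```text
[[-8.97492228e-01  4.41030261e-01 -9.36279470e-05]
 [ 4.41030270e-01  8.97492220e-01 -1.24201298e-04]
 [ 2.92538233e-05 -1.52762458e-04 -9.99999988e-01]] [ 5.20096487e+01  1.03648108e+01  9.20778691e+01 -1.56063489e-04
  7.75662305e+01 -1.18206828e+01] 0.45
0 [0.59053338 0.22917498 0.        ] [0.58838938 0.42894048 0.        ] [0.29814841 0.36367167 0.        ] [0.60611446 0.26907705 0.        ]
0.2 [0.54894912 0.15516422 0.2       ] [0.54721004 0.31720213 0.2       ] [0.43667399 0.30323496 0.2       ] [0.66900635 0.23187193 0.2       ]
0.4 [0.50736486 0.08115345 0.4       ] [0.5060307  0.20546378 0.4       ] [0.57519956 0.24279825 0.4       ] [0.73189823 0.1946668  0.4       ]
0.6 [0.46578061 0.00714269 0.6       ] [0.46485135 0.09372543 0.6       ] [0.71372514 0.18236154 0.6       ] [0.79479011 0.15746168 0.6       ]
```

View pics/lamp.png

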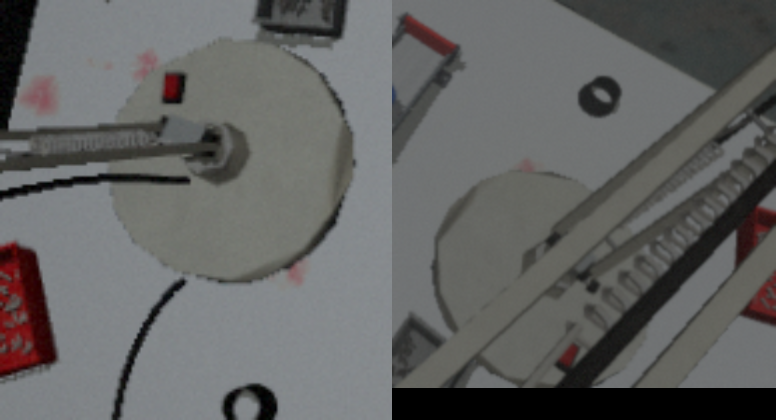

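Chute and jar agree with the given sizes: the jar sits 108 mm up from the stop and is centred in the lane. I'll swing round close to the base so the arm stays clear of the lamp.

drive_tool([
  {"dx":5,"dy":-60,"dz":10,"wz":0.1,"hand":0},
  {"dx":10,"dy":-120,"dz":20,"wz":0.2,"hand":0},
  {"dx":15,"dy":-180,"dz":20,"wz":0.3,"hand":0},
  {"dx":22,"dy":-240,"dz":20,"wz":0.4,"hand":0},
  {"dx":35,"dy":-300,"dz":20,"wz":0.419,"hand":0},
  {"dx":55,"dy":-355,"dz":20,"wz":0.419,"hand":0},
  {"dx":80,"dy":-410,"dz":20,"wz":0.419,"hand":0},
  {"dx":110,"dy":-460,"dz":20,"wz":0.419,"hand":0},
])

```text
validation failed for argument at $.co...
```

drive_tool([
  {"dx":5,"dy":-60,"dz":10,"wx":0,"wy":0,"wz":0.1,"hand":0},
  {"dx":10,"dy":-120,"dz":20,"wx":0,"wy":0,"wz":0.2,"hand":0},
  {"dx":15,"dy":-180,"dz":20,"wx":0,"wy":0,"wz":0.3,"hand":0},
  {"dx":22,"dy":-240,"dz":20,"wx":0,"wy":0,"wz":0.4,"hand":0},
  {"dx":35,"dy":-300,"dz":20,"wx":0,"wy":0,"wz":0.419,"hand":0},
  {"dx":55,"dy":-355,"dz":20,"wx":0,"wy":0,"wz":0.419,"hand":0},
  {"dx":80,"dy":-410,"dz":20,"wx":0,"wy":0,"wz":0.419,"hand":0},
  {"dx":110,"dy":-460,"dz":20,"wx":0,"wy":0,"wz":0.419,"hand":0},
])

```text
clock: 1.45
tcp_pos: [0.3641, 0.0541, 0.2519]
tcp_rot: [[-0.999, 0.038, 0.002], [0.038, 0.999, -0.0], [-0.002, -0.0, -1.0]]
wrist_force: [1.4, 0.4, -0.3]
opening: -0.0002
```

drive_tool([
  {"dx":55,"dy":-10,"dz":0,"wx":0,"wy":0,"wz":0,"hand":0},
  {"dx":110,"dy":-20,"dz":-10,"wx":0,"wy":0,"wz":0,"hand":0},
  {"dx":165,"dy":-30,"dz":-25,"wx":0,"wy":0,"wz":0,"hand":0},
  {"dx":215,"dy":-31,"dz":-50,"wx":0,"wy":0,"wz":0,"hand":0},
  {"dx":228,"dy":-31,"dz":-85,"wx":0,"wy":0,"wz":0,"hand":0},
  {"dx":228,"dy":-31,"dz":-120,"wx":0,"wy":0,"wz":0,"hand":0},
  {"dx":228,"dy":-31,"dz":-120,"wx":0,"wy":0,"wz":0,"hand":0},
])

```text
clock: 2.33
tcp_pos: [0.5891, 0.0254, 0.1279]
tcp_rot: [[-0.999, 0.038, -0.007], [0.038, 0.999, 0.001], [0.007, 0.001, -1.0]]
wrist_force: [0.3, -0.5, 0.3]
opening: -0.0001
```

Run:
```python
from h import *
s=monitor.sense();print(s['tcp_pos'],s['wrist_force'])
W=cams.get_image('wrist')['color'];S=cams.get_image('side')['color'][150:310,240:400];S=cv2.resize(S,(384,384))
cv2.imwrite('pics/m1.png',cv2.resize(np.hstack([W,S])[:,:,::-1],None,fx=.88,fy=.88))
```

```text
[0.58910164 0.02541052 0.12794873] [ 0.26124605 -0.52601757  0.26934284]
```

View pics/m1.png

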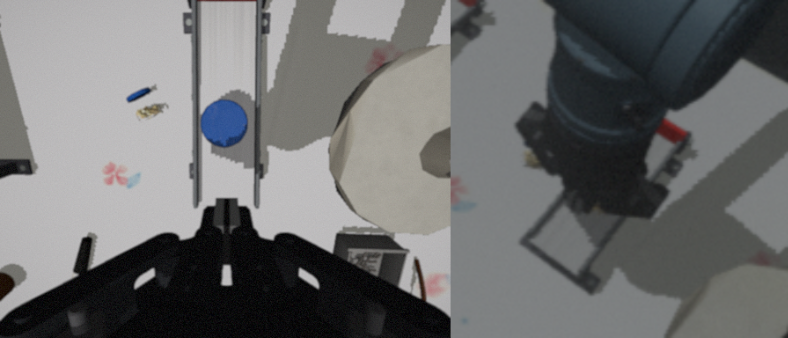

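The fingers are in line with the cap, which is at (224,122) in the picture, and they stand behind the jar. Next I lower them.

drive_tool([
  {"dx":0,"dy":-1,"dz":-25,"wx":0,"wy":0,"wz":0,"hand":0},
  {"dx":0,"dy":-1,"dz":-45,"wx":0,"wy":0,"wz":0,"hand":0},
  {"dx":0,"dy":-1,"dz":-60,"wx":0,"wy":0,"wz":0,"hand":0},
  {"dx":0,"dy":-1,"dz":-67,"wx":0,"wy":0,"wz":0,"hand":0},
  {"dx":0,"dy":-1,"dz":-67,"wx":0,"wy":0,"wz":0,"hand":0},
  {"dx":0,"dy":-1,"dz":-67,"wx":0,"wy":0,"wz":0,"hand":0},
])

```text
clock: 3.18
tcp_pos: [0.5922, 0.024, 0.065]
tcp_rot: [[-0.999, 0.038, 0.001], [0.038, 0.999, -0.0], [-0.001, -0.0, -1.0]]
wrist_force: [-0.1, 0.5, -0.5]
opening: 0.0001
```

```bash
cat > look.py <<'E'
from h import *
import sys
s=monitor.sense();print(s['clock'],s['tcp_pos'],s['wrist_force'])
sp=np.array([.43993,.02966,.01945]);a=-.0378
x=np.array([np.cos(a)*np.cos(.2),np.sin(a)*np.cos(.2),np.sin(.2)]);y=np.array([-np.sin(a),np.cos(a),0]);R=np.stack([x,y,np.cross(x,y)])
print('tcp in stop frame',(R@(s['tcp_pos']-sp)).round(4))
d=cams.get_image('wrist');M=np.array(d['tool_from_camera']);W=np.eye(4);W[:3,:3]=s['tcp_rot'];W[:3,3]=s['tcp_pos'];M=W@M
b=max(blobs(d,'b'),key=lambda b:b[0][4]);
c,r=cv2.minEnclosingCircle(np.argwhere(b[2])[:,::-1].astype(np.float32))
p=cv2.undistortPoints(np.array([[c]],float),d['intrinsics'],d['dist'])[0,0];v=M[:3,:3]@[p[0],p[1],1];C=M[:3,3]
z=R[2];q=C+v*((.038-z@(C-sp))/(z@v));print('cap px',c,r,'cap in stop frame',(R@(q-sp)).round(4))
cv2.imwrite(f'pics/{sys.argv[1]}.png',d['color'][:,:,::-1])
E
python3 look.py w2
```

```text
3.175 [0.59218322 0.0240224  0.06495279] [-0.08357508  0.45895148 -0.45791964]
tcp in stop frame [1.584e-01 1.000e-04 1.430e-02]
cap px (255.5, 147.0) 39.601234436035156 cap in stop frame [0.1098 0.0004 0.038 ]
```

View pics/w2.png

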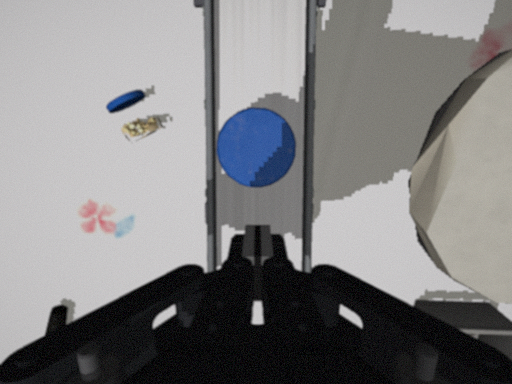

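Cap at (255,147), fingers centred behind it with the lane clear. The wrist view gives the cap at 0.110 m, in agreement with the earlier fix. Starting the slow push.

drive_tool([
  {"dx":-10,"dy":0.4,"dz":-4,"wx":0,"wy":0,"wz":0,"hand":0},
  {"dx":-18,"dy":0.7,"dz":-5.7,"wx":0,"wy":0,"wz":0,"hand":0},
  {"dx":-26,"dy":1,"dz":-7.3,"wx":0,"wy":0,"wz":0,"hand":0},
  {"dx":-34,"dy":1.3,"dz":-8.9,"wx":0,"wy":0,"wz":0,"hand":0},
  {"dx":-42,"dy":1.6,"dz":-10.5,"wx":0,"wy":0,"wz":0,"hand":0},
  {"dx":-50,"dy":1.9,"dz":-12.2,"wx":0,"wy":0,"wz":0,"hand":0},
  {"dx":-58,"dy":2.2,"dz":-13.8,"wx":0,"wy":0,"wz":0,"hand":0},
  {"dx":-58,"dy":2.2,"dz":-13.8,"wx":0,"wy":0,"wz":0,"hand":0},
])

```text
clock: 4.22
tcp_pos: [0.5328, 0.0264, 0.0502]
tcp_rot: [[-0.999, 0.038, -0.001], [0.038, 0.999, 0.0], [0.001, 0.0, -1.0]]
wrist_force: [0.7, 0.2, 0.1]
opening: 0.0001
```

```bash
python3 look.py w3
```

```text
4.225 [0.53276485 0.02638906 0.05022934] [0.65045284 0.17053124 0.13634345]
tcp in stop frame [0.0972 0.0002 0.0117]
cap px (254.5836944580078, 191.53524780273438) 39.83479690551758 cap in stop frame [0.0689 0.0001 0.038 ]
```

View pics/w3.png

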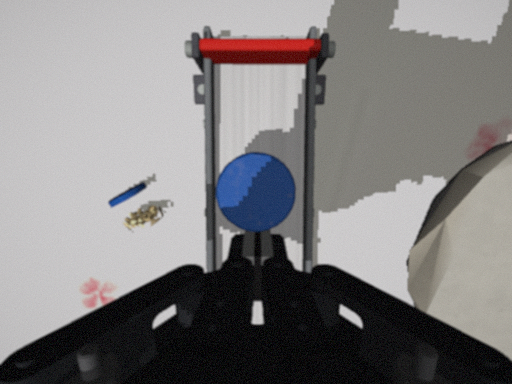

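The jar slides upright: cap at (255,191), stop at (260,50). It now stands at 0.069 m with the TCP 28 mm behind it.

drive_tool([
  {"dx":-8,"dy":0.3,"dz":-1.6,"wx":0,"wy":0,"wz":0,"hand":0},
  {"dx":-16,"dy":0.6,"dz":-3.2,"wx":0,"wy":0,"wz":0,"hand":0},
  {"dx":-24,"dy":0.9,"dz":-4.9,"wx":0,"wy":0,"wz":0,"hand":0},
  {"dx":-32,"dy":1.2,"dz":-6.5,"wx":0,"wy":0,"wz":0,"hand":0},
  {"dx":-39,"dy":1.5,"dz":-7.9,"wx":0,"wy":0,"wz":0,"hand":0},
  {"dx":-43,"dy":1.6,"dz":-8.7,"wx":0,"wy":0,"wz":0,"hand":0},
  {"dx":-45,"dy":1.7,"dz":-9.1,"wx":0,"wy":0,"wz":0,"hand":0},
  {"dx":-45,"dy":1.7,"dz":-9.1,"wx":0,"wy":0,"wz":0,"hand":0},
])

```text
clock: 5.28
tcp_pos: [0.4886, 0.0279, 0.0414]
tcp_rot: [[-0.999, 0.038, 0.0], [0.038, 0.999, -0.0], [-0.0, 0.0, -1.0]]
wrist_force: [0.2, -0.1, 0.1]
opening: 0.0001
```

```bash
python3 look.py w4
```

```text
5.275 [0.4886228  0.02793987 0.04141304] [ 0.18730971 -0.11211722  0.14302567]
tcp in stop frame [0.0521 0.0001 0.0118]
cap px (255.8578643798828, 193.2385711669922) 39.36351776123047 cap in stop frame [0.0246 0.0006 0.038 ]
```

View pics/w4.png

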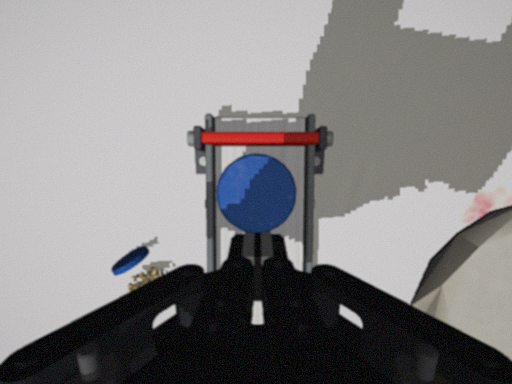

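There is still a gap of about 6 mm to the stop (cap at 193, stop's edge at 145 px). I'll creep in and watch the force.

drive_tool([
  {"dx":-1.5,"dy":0.1,"dz":-0.3,"wx":0,"wy":0,"wz":0,"hand":0},
  {"dx":-3,"dy":0.1,"dz":-0.6,"wx":0,"wy":0,"wz":0,"hand":0},
  {"dx":-4.5,"dy":0.2,"dz":-0.9,"wx":0,"wy":0,"wz":0,"hand":0},
  {"dx":-4.5,"dy":0.2,"dz":-0.9,"wx":0,"wy":0,"wz":0,"hand":0},
])

```text
clock: 5.82
tcp_pos: [0.4839, 0.0282, 0.0404]
tcp_rot: [[-0.999, 0.038, -0.0], [0.038, 0.999, 0.0], [0.0, 0.0, -1.0]]
wrist_force: [0.2, 0.3, 0.5]
opening: 0.0001
```

```bash
python3 look.py w5
```

```text
5.825 [0.48392219 0.02819794 0.04042143] [0.18047803 0.31858762 0.46957389]
tcp in stop frame [0.0473 0.0002 0.0118]
cap px (255.5, 193.5) 39.88117218017578 cap in stop frame [0.0199 0.0005 0.038 ]
```

drive_tool([
  {"dx":-1,"dy":0,"dz":-0.2,"wx":0,"wy":0,"wz":0,"hand":0},
  {"dx":-1,"dy":0,"dz":-0.2,"wx":0,"wy":0,"wz":0,"hand":0},
])

```text
clock: 6.12
tcp_pos: [0.483, 0.0282, 0.0403]
tcp_rot: [[-0.999, 0.038, -0.0], [0.038, 0.999, 0.0], [0.0, 0.0, -1.0]]
wrist_force: [0.6, 0.5, -0.9]
opening: 0.0003
```

```bash
python3 look.py w6
```

```text
6.125 [0.48300775 0.02817519 0.04025943] [ 0.58899263  0.50569585 -0.86289402]
tcp in stop frame [0.0464 0.0001 0.0118]
cap px (255.91233825683594, 193.7466278076172) 39.58180618286133 cap in stop frame [0.0191 0.0006 0.038 ]
```

View pics/w6.png

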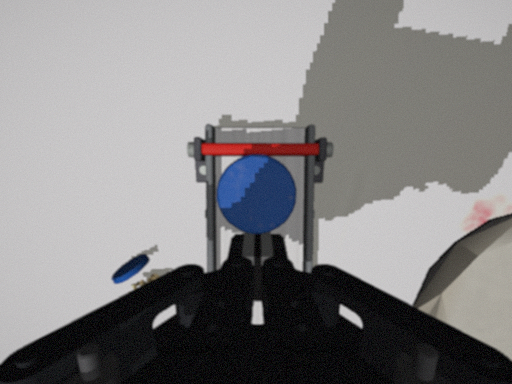

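The cap's edge now nearly meets the stop. I'll go on a millimetre at a time until contact shows in the force.

drive_tool([
  {"dx":-1,"dy":0,"dz":-0.2,"wx":0,"wy":0,"wz":0,"hand":0},
  {"dx":-1,"dy":0,"dz":-0.2,"wx":0,"wy":0,"wz":0,"hand":0},
])

```text
clock: 6.42
tcp_pos: [0.4822, 0.0282, 0.0401]
tcp_rot: [[-0.999, 0.038, 0.0], [0.038, 0.999, -0.0], [-0.0, -0.0, -1.0]]
wrist_force: [0.9, 0.5, 0.2]
opening: 0.0002
```

drive_tool([
  {"dx":-1,"dy":0,"dz":-0.2,"wx":0,"wy":0,"wz":0,"hand":0},
  {"dx":-1,"dy":0,"dz":-0.2,"wx":0,"wy":0,"wz":0,"hand":0},
])

```text
clock: 6.68
tcp_pos: [0.4818, 0.028, 0.0402]
tcp_rot: [[-0.999, 0.038, 0.002], [0.038, 0.999, -0.0], [-0.002, -0.0, -1.0]]
wrist_force: [2.3, -1.2, 0.8]
opening: -0.0002
```

The tool now lags its target and the force has risen to 2.3 N, so the jar is against the stop. Backing off up the slope, then lifting clear.

drive_tool([
  {"dx":5,"dy":-0.2,"dz":1,"wx":0,"wy":0,"wz":0,"hand":0},
  {"dx":15,"dy":-0.6,"dz":4,"wx":0,"wy":0,"wz":0,"hand":0},
  {"dx":30,"dy":-1,"dz":12,"wx":0,"wy":0,"wz":0,"hand":0},
  {"dx":40,"dy":-1,"dz":40,"wx":0,"wy":0,"wz":0,"hand":0},
  {"dx":40,"dy":-1,"dz":80,"wx":0,"wy":0,"wz":0,"hand":0},
  {"dx":40,"dy":-1,"dz":120,"wx":0,"wy":0,"wz":0,"hand":0},
  {"dx":40,"dy":-1,"dz":150,"wx":0,"wy":0,"wz":0,"hand":0},
  {"dx":40,"dy":-1,"dz":150,"wx":0,"wy":0,"wz":0,"hand":0},
])

```text
clock: 7.68
tcp_pos: [0.5233, 0.0269, 0.1929]
tcp_rot: [[-0.999, 0.038, 0.005], [0.038, 0.999, -0.001], [-0.006, -0.001, -1.0]]
wrist_force: [-0.9, 0.1, 0.7]
opening: -0.0001
```

```bash
python3 look.py w7
python3 - <<'E'
from h import *
a=cams.get_image('wrist')['color'];b=cv2.resize(cams.get_image('side')['color'][120:300,160:400],(512,384))
cv2.imwrite('pics/f.png',cv2.resize(np.hstack([a,b])[:,:,::-1],None,fx=.78,fy=.78))
E
```

```text
7.675 [0.52332088 0.02685893 0.19286601] [-0.91952806  0.11838353  0.70257029]
tcp in stop frame [0.1162 0.0004 0.1534]
cap px (257.0, 103.70689392089844) 19.6588191986084 cap in stop frame [0.019  0.0012 0.038 ]
```

View pics/f.png

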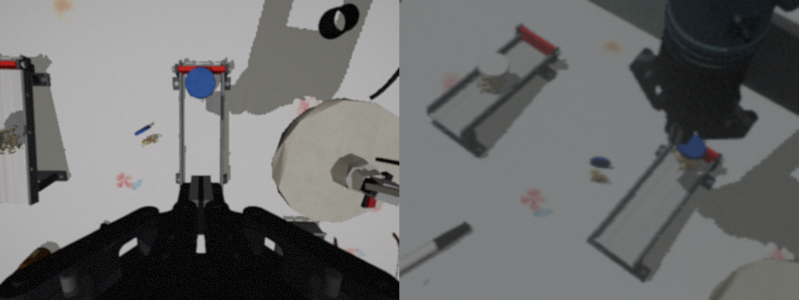

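The blue cap rests on the red stop, at (200,83) in the left half of the picture. The jar is upright, the white jar is undisturbed and the arm is clear, so I'm handing in.

```bash
python3 -c "
from plant import workorder
print(workorder.hand_in())"
```

```text
the job is handed in; nothing more can be done
None
```

I pushed the blue-capped jar about 90 mm down its chute with the shut fingertips until it met the red stop. I then backed off up the slope, lifted the arm clear and handed the job in at about 8 s. No verdict was reported.

- **Position:** the last wrist picture puts the cap centre 19 mm up from the stop face and 1 mm off the lane's middle. Resting against the stop is 18 mm, and the calibration is good to about 2 mm.
- **Uprightness:** the cap lies where an upright jar's would, and the jar looks upright in the wrist and side views. I did not measure its tilt separately.
- **Contact:** the force at the stop was only about 2.3 N.
- **White-capped jar:** in the side view it still looks undisturbed, and the arm never went near it. I did not measure its position again.
- **Failed or disagreed:** one move call was refused before moving, for leaving out `wx` and `wy`. The top, side and wrist views agreed on the jar's starting position to about 2 mm. For the stop, the side view's hand-picked point lay about 5 mm across from the top view's, and I used the top view.

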